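Release the rotary tool from its stand and hold it ready to carve

TASK

Turn the red knob on the rotary tool's bench stand until the hold-down arm clicks over and rests swung fully open, then draw the tool up out of its sleeve. Tip it, nose down, to a carving slant of about 45 degrees, leaning whichever way suits you, and finish while holding it there, with the tip of its bit 2 to 5 cm above the middle of the limewood block on the carving board. Do not let the tool touch the block, and leave the block and the loose things on the bench where they are.

Things in the scene. Friction and masses are not known exactly. Their poses are not given: they have to be found in the camera images.
- stand: grey steel bench stand screwed to the bench, base plate 100 x 200 x 16 mm. Origin: middle of the base's underside, z up. At y = +60 mm a 61 mm wide black sleeve stands on an open pedestal, at y = -60 mm a 16 mm steel post carries the red knob and the hold-down arm, with the detent barrel sticking out to -x
- sleeve_mouth (a point): centre of the sleeve's open top, 130 mm above the bench. The sleeve is straight and upright, bore 52 mm, 55 mm deep; the tool is drawn out straight up and is clear of it when the bit tip has risen above the mouth
- hold_down (a joint): angle of the knob with its arm about the post's vertical axis, rad: 0 closed (arm over the tool), grows clockwise seen from above up to the stop at 1.2 (arm swung clear, to the stand's +x side). A sprung ball detent holds it closed: it resists with up to 0.18 N m, fading to nothing at 0.6; beyond that the spring snaps it on to the stop at 1.2 and keeps it there
- knob_grip (a point): grip point on the knob's axis, 258 mm above the bench: middle of the red plastic bar that is 14 mm thick, 46 mm long, 30 mm high (its top 13 mm above this point). The bar points along the arm, so with the arm closed it lies along the stand's y axis; the point turns with the knob, its y axis along bar and arm. Below it lie a round red skirt of radius 19 mm (its top 15 mm lower) and the arm
- pad_under (a point): underside centre of the rubber pad at the free end of the hold-down arm, 120 mm from the knob's axis. The steel arm is 18 mm wide, 8 mm high; its end is 27 mm across. Closed, it stands about 2 mm above the tool's tail
- rotary_tool: dark grey rotary tool with an orange band, 190 mm long, 0.4 kg, standing nose down in the sleeve. Its own y axis runs along its length from nose to tail (up, as it stands); origin at half length, on the skin: the tool's axis lies 23.5 mm from it along own +z. Body: a 48 mm cylinder from own y = -10 to +85 mm, tapering to an 8 mm nose. In the sleeve its top 90 mm stand free
- bit_tip (a point): tip of the tool's bit, on the tool's axis, 95 mm below half length; 30 mm above the bench as it stands in the sleeve
- tail_end (a point): middle of the tool's rounded tail end, on its axis, 190 mm from the bit tip; 220 mm above the bench as it stands in the sleeve
- carving_board: plywood board fixed on the bench, 130 x 160 x 15 mm, with two wooden fences 10 mm high along its far side (+x) and one end (+y). Origin: middle of its underside
- lime_block: pale limewood block 30 x 70 x 20 mm lying loose on the carving board between the fences, its long side along the board's y. Origin: middle of its underside
- block_top (a point): middle of the limewood block's top face, 35 mm above the bench
- sanding_block: green sanding block 41 x 76 x 24 mm, loose bystander, origin under its middle
- glass_jar: glass jar with black lid, 48 mm wide, 71 mm high, loose bystander, origin under its middle
- glue_bottle: white glue bottle, 43 mm wide, 106 mm high, loose bystander, origin under its middle

How it is judged (in metres and radians):
On the way, in this order (a step that is already met when the one before it is completed fails the run):
1. the hold-down arm has clicked over and rests swung fully open (value of joint hold_down above 1.05 rad), for 0.2 s.
2. the tool is drawn out: held by the fingers, its bit tip above the mouth of the sleeve (z of bit_tip in the frame of stand above 0.132 m and contact force between the fingers and rotary_tool above 1 N), for 0.2 s.
At the end, for the whole second after the job is handed in: The fingers hold the rotary tool at rest, nose down, its length 28 to 62 degrees from upright, the bit tip 10 to 65 mm above the block's top face and within 30 mm sideways of its middle; the tool rests on nothing, the hold-down arm stands open (over 1.05 rad) and the block lies where it lay (12 mm) (angle between rotary_tool's own y axis and vertical between 0.49 and 1.08 rad and horizontal distance between bit_tip and block_top below 0.03 m and z of bit_tip in the frame of block_top between 0.01 and 0.065 m and contact force between the fingers and rotary_tool above 1 N and contact force between rotary_tool and lime_block below 0.1 N and contact force between rotary_tool and carving_board below 0.1 N and contact force between rotary_tool and stand below 0.1 N and linear speed of rotary_tool below 0.03 m/s and angular speed of rotary_tool below 0.2 rad/s and value of joint hold_down above 1.05 rad and distance of lime_block from where it was at the start of the episode below 0.012 m and angle between lime_block's own z axis and vertical below 0.1 rad); the arm keeps its last pose, push and grip.
It fails at once if the tool touches the limewood block (contact force between rotary_tool and lime_block above 0.3 N).
It fails at once if the limewood block is moved (distance of lime_block from where it was at the start of the episode above 0.015 m).
It fails at once if a loose thing on the bench is moved or knocked over (distance of any of sanding_block, glass_jar, glue_bottle from where it was at the start of the episode above 0.03 m or angle between any of sanding_block, glass_jar, glue_bottle's own z axis and vertical above 0.5 rad).
It also fails if it takes over 51 s, if anything falls off the work surface, if the arm or the gripper's body presses on something with over 40 N, if the wrist force passes 120 N, or if a joint passes its speed limit or range.

ROBOT

A 6-joint arm with a two-finger parallel gripper is mounted at the origin on a cart in front of the work surface, level with it; the furniture and walls round the work are solid. World frame = base frame: x ahead of the robot, y to its left, z up, the work surface at z = 0. Lengths are in mm, angles in rad, forces in N, time in s.
With the tool pointing down it reaches from about 325 to 775 mm from the base axis. Payload 5.5 kg.
Tool frame: the origin (TCP) lies between the finger pads; the fingertips stand env.nose_length ahead of it and the grasp point (between the pads) lies 2 mm behind it (env.nose_length is the distance from the TCP to the fingertips, in mm); z points along the fingers, y is the line along which they close (so a half turn about z gives the same grasp; the last joint's range is limited). The gripper opens to 85 mm and grips with 20 to 120 N. Pads are 22 mm wide; open, the fingers measure 114 mm over their backs; the gripper's body (76 mm by 85 mm) begins 54 mm behind the grasp point. The pads swing forward as they close: fully open they stand 13 mm farther back than shut.
Start: joints at [-1.253, 0.091, 1.231, -0, 1.82, -0.057], TCP at [219.652, -558.363, 248.275] pointing down, gripper open.
Joint ranges: [-2.87, 2.87], [-0.86, 2.18], [0.17, 2.46], [-1.51, 4.65], [0.06, 2.69], [-2.65, 2.65]. Speed limits (rad/s): [2.57, 2.57, 3.01, 3.14, 3.14, 3.14].

INTERFACE

Orientations are given as a rotation vector (axis times angle).
In Python, from workcell import env gives the robot as it stands.
- The arm moves only by the shell command python3 -m inch 'ROWS'. ROWS is JSON, a list of rows, each a list of 5 numbers: the closure, from -1 (fully open) to 1 (shut), then the shift along the world's x, y, z in cm, then the turn about the world's z in rad. In form: [[hand, dx, dy, dz, spin], ...]. A call has 1 to 10 rows; each row is the pose to reach, as a shift and turn from the pose commanded when the call began; what a row does not reach only later rows make up. A row lasts 1/8 s, in which the tool goes at most 62.5 mm and 10.7 degrees, less where a joint would pass 70% of its speed; a pose out of reach is approached as far as the arm can. A call with a gripper value outside its range is refused whole. The fingers move at their own pace and stop on an object; the grip force is fixed at half the most. Time passes only in rows, so rows that repeat a pose let the fingers close. It gives the time, the measured TCP pose, the force, the opening and the grip force at its end, in the units of the state.
- env.get_state(): the state, without advancing time (a new reading comes with each control period).
- env.snapshot(name): name is "side" or "top" or "wrist"; returns a dict with "image" (480x640x3 uint8, red, green, blue), "range_z" (480x640 float32, mm along the optical axis (not along the pixel's ray), 0 where there is no reading), "vfov" (degrees; the focal length in pixels is half the picture's height over the tangent of half this angle, whatever the lens; pixels are square), "cx", "cy" (the principal point, pixels), "world_to_cam" (4x4, takes a point from world to camera coordinates); the wrist camera has in their place "tool_from_camera" (4x4, takes a point from camera to tool coordinates, whose origin is the TCP and whose axes are the flange's). Camera axes: x right, y down, z forward; pixel columns grow to the right and rows downward; lengths in mm; the calibration is good to about 2 mm. The wrist camera is an equidistant fisheye: a pixel r from the principal point sees the ray r / f radians off the axis. A picture is of the moment at which its call begins: read the wrist's pose just before it.
- env.close_job(): hands the job in; it is judged then, once.
The state is a dict: "time_s": time; "joint_positions": joint angles; "joint_vel": joint speeds; "joint_efforts": joint torques, N m; "tool_pos": TCP position; "eef_rot": TCP orientation; "force": force on the tool from outside, world axes, zero at the start; "moment": the same for the moment, N m; "opening": opening from 0.0 (shut) to 1.0 (fully open); "grip_force": force on a finger pad.
Only numpy, scipy, OpenCV 4.12 (cv2) and the standard library are available. Lean on these libraries where they do the work, as an engineer would, in place of code of your own. Each camera call takes 0.05 s, during which the arm holds its last target. There are 200 camera calls.

## Working session

There is one attempt and no reset: what is moved stays moved. The work goes in short steps, Python scripts to look and compute and a shell command to move; the robot and the scene stay as the last step left them, time stands still between calls to the robot, and variables do not carry over. Pictures are saved under pics/ and viewed, at most 14 in all, crops included, and the job is handed in when it is done.

```bash
mkdir -p pics; ls; cat > h.py <<'E'
import numpy as np,cv2
from workcell import env
from scipy.spatial.transform import Rotation as R
def snap(n,f):
    s=env.snapshot(n); cv2.imwrite(f'pics/{f}.png',s['image'][:,:,::-1]); np.savez(f'pics/{f}.npz',**s); return s
def cloud(s):  # world xyz per pixel (side/top)
    f=240/np.tan(np.radians(s['vfov'])/2); v,u=np.mgrid[:480,:640]; z=s['range_z']
    c=np.stack([(u-s['cx'])/f*z,(v-s['cy'])/f*z,z,np.ones_like(z)],-1)
    return (c@np.linalg.inv(s['world_to_cam']).T)[...,:3]
def load(f):return dict(np.load(f'pics/{f}.npz'))
E
python3 - <<'E'
from h import *
print(env.nose_length,env.get_state())
for n in('side','top'):
    s=snap(n,n+'0'); print(n,s['vfov'],np.linalg.inv(s['world_to_cam'])[:3].round(2).tolist())
E
```

```text
pics
17.0 {'time_s': 0.0, 'joint_positions': array([-1.25270170e+00,  9.18690274e-02,  1.23190420e+00, -1.79394497e-05,
        1.81978745e+00, -5.66989997e-02]), 'joint_vel': array([ 0.00075513, -0.00063884, -0.00166534,  0.00040591,  0.00027295,
        0.0006353 ]), 'joint_efforts': array([ 1.98526381e-03, -4.58728695e+01, -4.18023849e+01,  2.04151279e-04,
        1.15201331e-02,  3.57029691e-06]), 'tool_pos': array([ 219.5635669 , -558.11435671,  247.13439894]), 'eef_rot': array([-3.08467776e+00, -5.84914839e-01,  4.29703693e-04]), 'force': array([-0.21650558, -0.09665529, -0.68669468]), 'moment': array([ 0.01222343, -0.00887456, -0.00869498]), 'grip_force': 0.0, 'opening': 0.9994302528160962}
side 42.17284661013562 [[-0.8, -0.26, 0.54, -128.54], [-0.6, 0.31, -0.74, 1012.59], [0.03, -0.91, -0.4, 676.86]]
top 44.26179026690993 [[0.02, -0.99, 0.1, 466.79], [-1.0, -0.02, -0.01, 25.28], [0.01, -0.1, -0.99, 1188.93]]
```

View pics/top0.png

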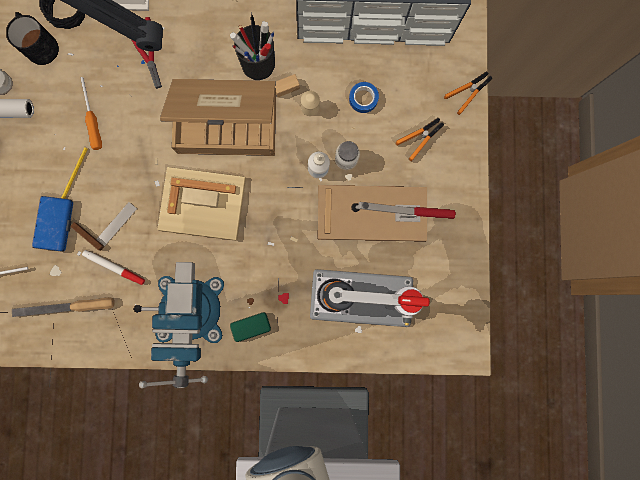

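View pics/side0.png

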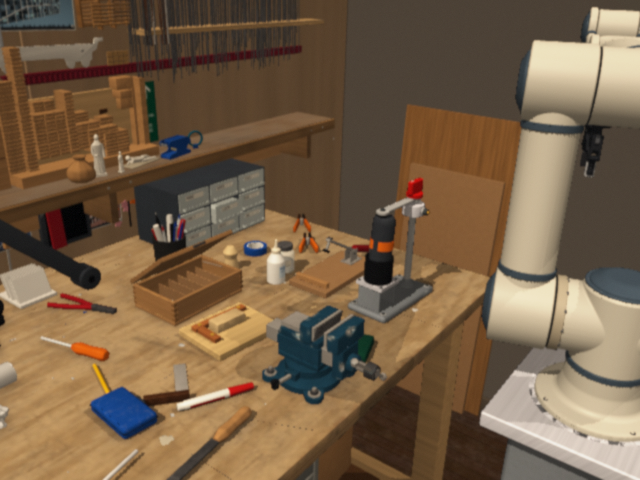

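```bash
python3 - <<'E'
from h import *
s=load('top0'); P=cloud(s)
im=s['image'].astype(int); r,g,b=im[...,0],im[...,1],im[...,2]
v,u=np.mgrid[:480,:640]
def box(m,a,c,bb,d): return m&(u>=a)&(u<c)&(v>=bb)&(v<d)
red=box((r>130)&(g<60)&(b<70),390,440,280,320)
Z=P[...,2]
print('red n',red.sum(),'z',np.percentile(Z[red],[5,25,50,75,95,100]).round(1))
k=red&(Z>266); q=P[k]; print('bar',k.sum(),q.mean(0).round(1),'px',u[k].min(),u[k].max(),v[k].min(),v[k].max())
(c,sz,a)=cv2.minAreaRect(q[:,:2].astype(np.float32)); print('rect',c,sz,a)
# arm: z 222..250
arm=box((Z>215)&(Z<256)&~red,325,400,280,315); q=P[arm]; print('arm',len(q),np.percentile(Z[arm],[5,50,95]).round(1)); print(cv2.fitLine(q[:,:2].astype(np.float32),cv2.DIST_L2,0,.01,.01).ravel().round(3)); i=q[:,1].argmax(); print(q[i].round(1),cv2.minAreaRect(q[:,:2].astype(np.float32)))
base=box((Z>10)&(Z<22),305,425,265,330); q=P[base]; print('base',cv2.minAreaRect(q[:,:2].astype(np.float32)))
sl=box((Z>122)&(Z<138),310,365,270,325); q=P[sl];print('sleeve',len(q),cv2.minAreaRect(q[:,:2].astype(np.float32)))
blk=box((Z>28)&(Z<42),170,225,180,215); q=P[blk]; print('blk',len(q),np.median(q,0).round(1),cv2.minAreaRect(q[:,:2].astype(np.float32)))
for n,(x,y) in dict(jar=(347,150),glue=(317,162),sand=(251,327),visetop=(181,290),visetop2=(176,330),board=(225,220),fenceA=(172,197),fenceB=(215,186)).items(): print(n,P[y-1:y+2,x-1:x+2].reshape(-1,3).mean(0).round(0))
for p in [(412,301),(337,296)]: print(p,P[p[1],p[0]].round(1))
E
python3 -c "
import cv2
i=cv2.imread('pics/top0.png')
cv2.imwrite('pics/crop0.png',cv2.resize(i[260:340,300:440],(798,456),interpolation=2))"
```

```text
red n 433 z [ 241.1  243.3  264.5  270.5  273.  1188.9]
bar 212 [ 466.6 -138.4  275.1] px 400 428 296 310
rect (469.8345947265625, -67.35453796386719) (184.8861541748047, 13.493830680847168) 87.70930480957031
arm 1074 [216.8 232.7 236.4]
[ 5.70000e-02  9.98000e-01  4.71329e+02 -5.54000e+01]
[476.5  -5.9 216.4] ((472.3988952636719, -64.48762512207031), (117.31505584716797, 44.25627517700195), 89.12574768066406)
base ((470.7851257324219, -78.42774963378906), (199.38217163085938, 100.00611877441406), 86.69864654541016)
sleeve 164 ((475.4642333984375, -10.503009796142578), (43.08842849731445, 59.67524337768555), 83.40755462646484)
blk 680 [664.9 247.8  35.1] ((665.3760986328125, 251.46942138671875), (66.31126403808594, 107.12632751464844), 2.4912269115448)
jar [754. -43.  73.]
glue [726.  15.  86.]
sand [409. 137.  23.]
visetop [478. 259. 106.]
visetop2 [407. 260. 130.]
board [620. 196.  15.]
fenceA [663. 302.  26.]
fenceB [687. 217.  26.]
(412, 301) [ 466.1 -134.3  271.6]
(337, 296) [471.7 -19.7 237.4]
```

View pics/crop0.png

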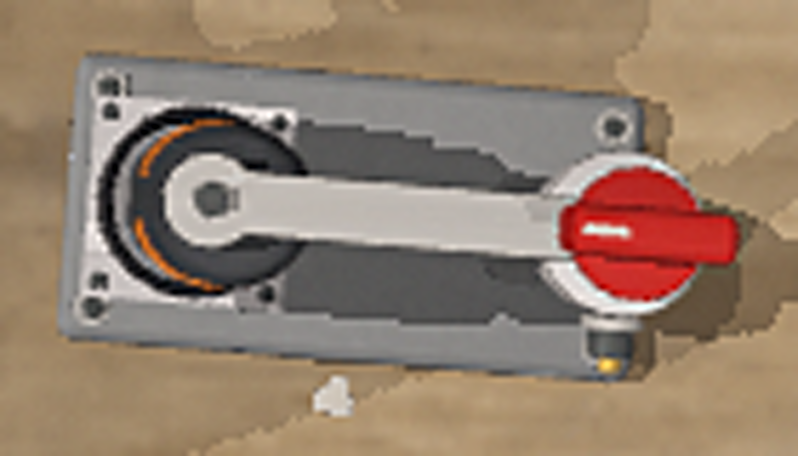

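The stand's y axis points 3.3° off world y. The post is at about (467, -138), the sleeve at (474, -18.5), and the block at about (665, 250). I'll move above the knob with the fingers across the bar.

```bash
python3 -m inch '[[-1,5,8,6,0.18],[-1,8,13,8,0.36],[-1,11,18.5,8,0.54],[-1,14,24,8,0.72],[-1,17,29,8,0.9],[-1,20,34,8,1.05],[-1,23,39,8,1.138],[-1,24.77,42,8,1.138],[-1,24.77,42,8,1.138],[-1,24.77,42,8,1.138]]'
python3 - <<'E'
from h import *
st=env.get_state(); print(st['tool_pos'],R.from_rotvec(st['eef_rot']).as_matrix()[:,1].round(3))
s=snap('wrist','w1'); print(s['vfov'],s['cx'],s['cy'],s['tool_from_camera'].round(2).tolist())
E
```

```text
time_s: 1.35
tool_pos: [467.3, -138.3, 327.9]
eef_rot: [-2.283, -2.157, 0.001]
force: [0.3, -1.1, -1.4]
opening: 1.002
grip_force: 0.0
[ 467.27682499 -138.33471033  327.86804809] [ 0.998 -0.057 -0.001]
65.70646984690485 325.2137737122668 238.16500367347433 [[0.0, -0.95, -0.31, 81.09], [1.0, 0.0, 0.0, -0.87], [-0.0, -0.31, 0.95, -125.46], [0.0, 0.0, 0.0, 1.0]]
```

```bash
python3 - <<'E'
from h import *
s=load('top0');P=cloud(s);Z=P[...,2];v,u=np.mgrid[:480,:640]
m=(Z>28)&(Z<42)&(u>183)&(u<218)&(v>190)&(v<209); n,l,st,c=cv2.connectedComponentsWithStats(m.astype(np.uint8))
i=1+st[1:,4].argmax();q=P[l==i];print(st[i],cv2.minAreaRect(q[:,:2].astype(np.float32)),np.median(q,0))
E
python3 -c "
import cv2
i=cv2.imread('pics/top0.png')
a=cv2.resize(i[160:245,150:260],(770,595),interpolation=2)
cv2.imwrite('pics/crop1.png',a)"
```

```text
[184 191  34  16 471] ((662.0165405273438, 243.94088745117188), (66.31437683105469, 30.497346878051758), 85.89492797851562) [661.24028328 241.06735264  35.85729435]
```

View pics/crop1.png

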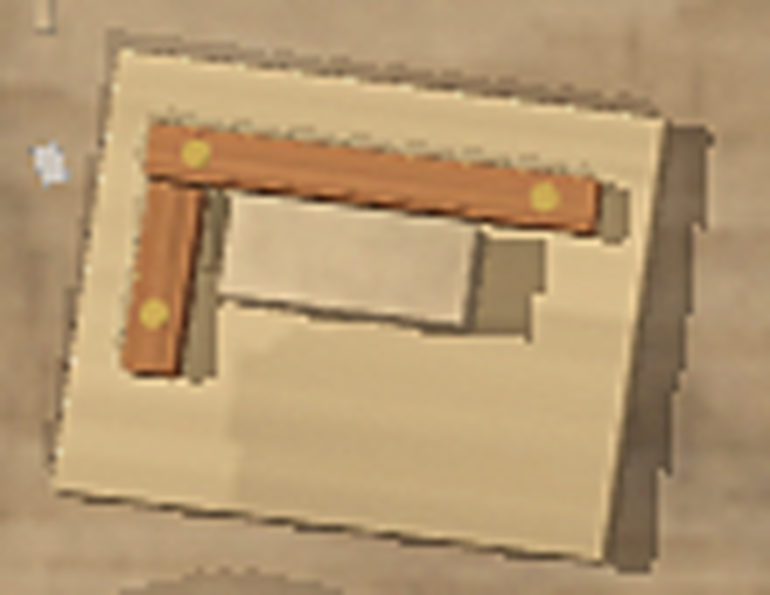

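View pics/w1.png

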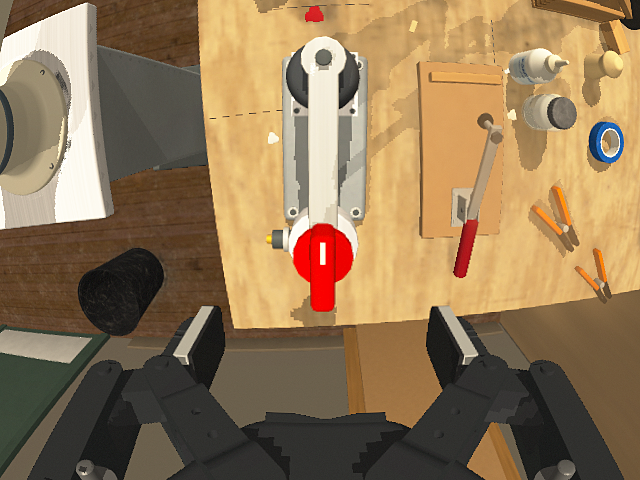

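The block's top centre is at crop pixel (349,261), which is about (662,243,35). In the wrist view the knob bar (322,265) lies midway between the fingers. I'll descend and grip it.

```bash
python3 -m inch '[[-1,0,0,-4,0],[-1,0,0,-6.6,0],[-1,0,0,-6.6,0],[1,0,0,-6.6,0],[1,0,0,-6.6,0],[1,0,0,-6.6,0],[1,0,0,-6.6,0],[1,0,0,-6.6,0],[1,0,0,-6.6,0]]'
```

```text
time_s: 2.52
tool_pos: [465.8, -138.3, 263.2]
eef_rot: [-2.284, -2.154, 0.004]
force: [-9.1, 0.4, 4.2]
opening: 0.154
grip_force: 59.9
```

```bash
python3 -m inch '[[1,-0.1,0,0,-0.17],[1,-0.1,0,0,-0.34],[1,-0.1,0,0,-0.51],[1,-0.1,0,0,-0.68],[1,-0.1,0,0,-0.85],[1,-0.1,0,0,-1.02],[1,-0.1,0,0,-1.19],[1,-0.1,0,0,-1.19],[1,-0.1,0,0,-1.19]]'
```

```text
time_s: 3.65
tool_pos: [467.3, -139.6, 263.2]
eef_rot: [3.097, 0.502, 0.005]
force: [3.3, -5.7, 0.9]
opening: 0.152
grip_force: 59.9
```

```bash
python3 -m inch '[[-1,0,0,0,0],[-1,0,0,0,0],[-1,0,0,0,0],[-1,0,0,0,0],[-1,0,0,5,0],[-1,0,0,9,0],[-1,0,0,9,0.18]]'
python3 - <<'E'
from h import *
st=env.get_state(); print(st['tool_pos'],st['opening'])
s=snap('top','top1'); P=cloud(s);Z=P[...,2];v,u=np.mgrid[:480,:640]
cv2.imwrite('pics/crop2.png',cv2.resize(s['image'][230:340,290:450,::-1],(800,550),interpolation=2))
m=(Z>205)&(Z<226)&(u>320)&(u<365)&(v>275)&(v<320);q=P[m];print(m.sum(),cv2.minEnclosingCircle(q[:,:2].astype(np.float32)),q.mean(0))
E
```

```text
time_s: 4.53
tool_pos: [466.8, -138.5, 356.6]
eef_rot: [3.037, 0.787, 0.009]
force: [-0.1, 0.0, -0.6]
opening: 1.004
grip_force: 0.0
[ 466.81503651 -138.47078836  356.62873574] 1.0035782943435798
654 ((472.8779602050781, -26.61871337890625), 23.95915412902832) [472.65371975 -26.1762773  217.93686805]
```

View pics/crop2.png

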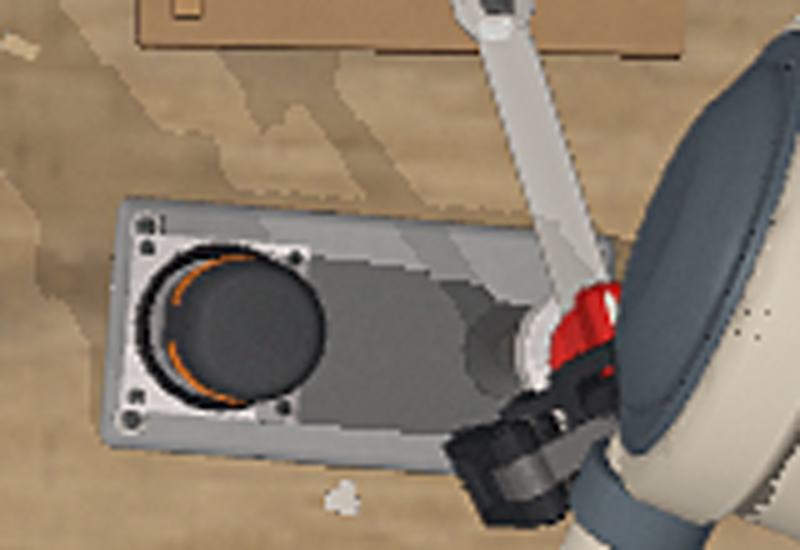

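The arm has swung open to about 70° from the sleeve line. The tool's tail is at about (473,-24), leaning slightly toward the post. I'll move over it and descend.

```bash
python3 -m inch '[[-1,0.3,5,0,0.18],[-1,0.67,10,0,0.36],[-1,0.67,11.65,0,0.54],[-1,0.67,11.65,0,0.72],[-1,0.67,11.65,0,0.9],[-1,0.67,11.65,0,1.01],[-1,0.67,11.65,-5,1.01],[-1,0.67,11.65,-9,1.01],[-1,0.67,11.65,-9,1.01]]'
python3 - <<'E'
from h import *
st=env.get_state(); print(st['tool_pos'],R.from_rotvec(st['eef_rot']).as_matrix()[:,1].round(3))
s=snap('wrist','w2')
E
```

```text
time_s: 5.7
tool_pos: [471.5, -21.7, 258.0]
eef_rot: [-2.282, -2.15, 0.008]
force: [-0.4, 0.2, -0.7]
opening: 1.001
grip_force: 0.0
[471.50233202 -21.66173694 258.00557117] [ 0.998 -0.06  -0.008]
```

View pics/w2.png

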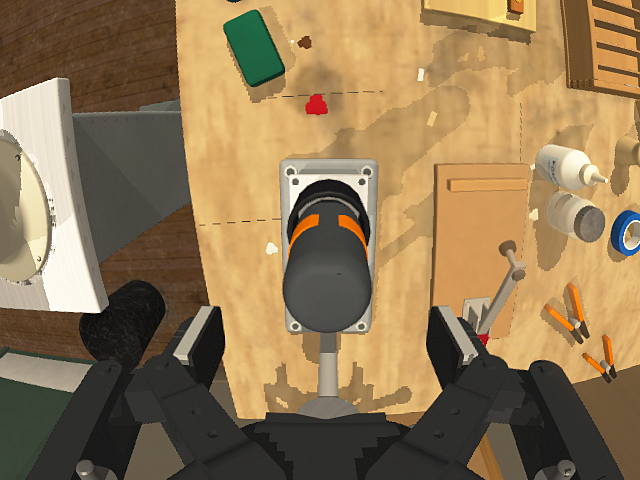

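The tool's tail (328,285) sits midway between the fingers at 222 and 428. I'll descend and close.

```bash
python3 -m inch '[[-1,0.1,0,-4,0],[-1,0.1,0,-7.9,0],[-1,0.1,0,-7.9,0],[1,0.1,0,-7.9,0],[1,0.1,0,-7.9,0],[1,0.1,0,-7.9,0],[1,0.1,0,-7.9,0],[1,0.1,0,-7.9,0]]'
```

```text
time_s: 6.75
tool_pos: [474.7, -22.0, 186.3]
eef_rot: [2.283, 2.154, 0.004]
force: [-2.3, 0.8, 5.9]
opening: 0.546
grip_force: 60.4
```

```bash
python3 -m inch '[[1,0,0,3,0],[1,0,0,6,0],[1,0,0,9,0],[1,0,0,12,0],[1,0,0,12,0],[1,0,0,12,0],[1,0,0,12,0],[1,0,0,12,0]]'
python3 - <<'E'
from h import *
st=env.get_state(); print(st['tool_pos'],st['force'],st['moment'],st['grip_force'])
s=snap('side','side1')
cv2.imwrite('pics/crop3.png',cv2.resize(s['image'][130:330,300:500,::-1],(600,600),interpolation=2))
E
```

```text
time_s: 7.75
tool_pos: [473.8, -21.8, 302.0]
eef_rot: [-2.284, -2.155, 0.002]
force: [-0.1, 1.0, -4.9]
opening: 0.543
grip_force: 63.3
[473.80928994 -21.83611344 302.01896463] [-0.06402364  1.0389091  -4.85943265] [ 0.01405449 -0.00757175  0.05309157] 63.348789657466114
```

View pics/crop3.png

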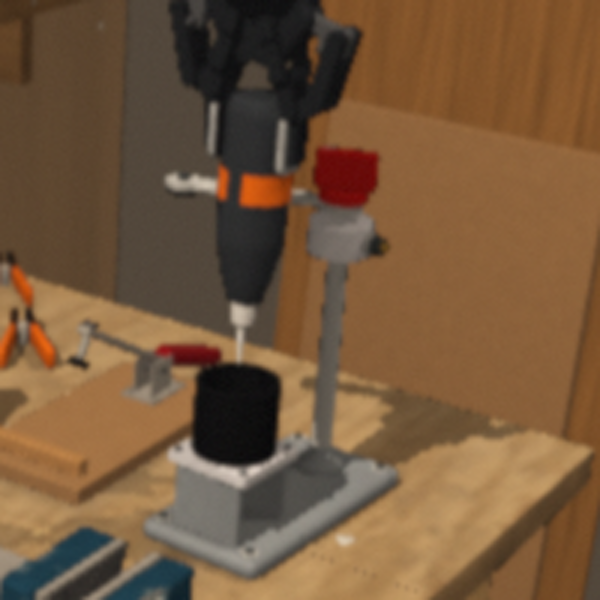

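The tool hangs upright, with its bit just above the sleeve mouth. To tip it, I'll lower the nose about 35 mm back into the mouth. Then I'll swing the hand in an arc toward +y, so the rim pivots the tool between the pads.

```bash
python3 -m inch '[[1,0,0,-2.5,0],[1,0,0,-5.1,0],[1,0,0,-5.1,0],[1,0.06,1.2,-5.1,0],[1,0.13,2.3,-5.1,0],[1,0.22,3.9,-5.2,0],[1,0.32,5.5,-5.4,0],[1,0.4,7.1,-5.9,0],[1,0.49,8.6,-6.5,0],[1,0.49,8.6,-6.5,0]]'
python3 - <<'E'
from h import *
st=env.get_state(); print(st['tool_pos'],st['force'],st['moment'],st['grip_force'])
s=snap('side','side2')
cv2.imwrite('pics/crop4.png',cv2.resize(s['image'][130:330,250:450,::-1],(600,600),interpolation=2))
E
```

```text
time_s: 9.05
tool_pos: [478.9, 65.5, 237.3]
eef_rot: [-2.282, -2.158, 0.001]
force: [-1.4, -2.3, -3.6]
opening: 0.543
grip_force: 61.7
[478.85867044  65.45969647 237.31556141] [-1.38294082 -2.31169268 -3.59898152] [-0.58045985  0.18752396 -0.00831048] 61.70901651028544
```

View pics/crop4.png

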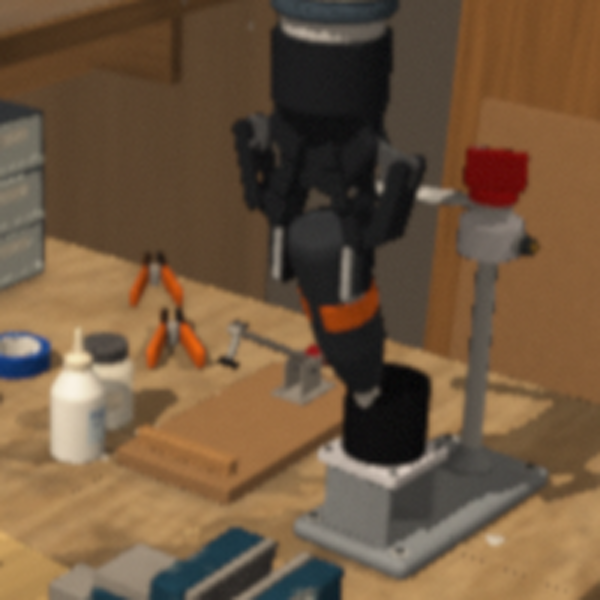

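The pivoting works: the tool leans about 30° over the rim. I'll carry the arc on to about 50°, then retract along the tool's axis.

```bash
python3 -m inch '[[1,0.07,1.35,-0.85,0],[1,0.15,2.65,-1.83,0],[1,0.21,3.7,-2.9,0],[1,0.21,3.7,-2.9,0],[1,0.4,6.5,-0.4,0],[1,0.55,9.2,2,0],[1,0.55,9.2,6,0],[1,0.55,9.2,8,0],[1,0.55,9.2,8,0]]'
python3 - <<'E'
from h import *
st=env.get_state(); print(st['tool_pos'],st['eef_rot'],st['force'],st['moment'],st['grip_force'])
s=snap('side','side3')
cv2.imwrite('pics/crop5.png',cv2.resize(s['image'][100:300,220:420,::-1],(600,600),interpolation=2))
E
```

```text
time_s: 10.22
tool_pos: [484.8, 156.5, 319.4]
eef_rot: [2.284, 2.156, 0.004]
force: [0.0, -0.4, -5.1]
opening: 0.538
grip_force: 64.2
[484.80851006 156.49671575 319.426303  ] [2.28404914 2.15630651 0.00372775] [ 0.02006488 -0.4345698  -5.06589418] [ 0.16217646  0.02566541 -0.08542174] 64.22050754539669
```

View pics/crop5.png

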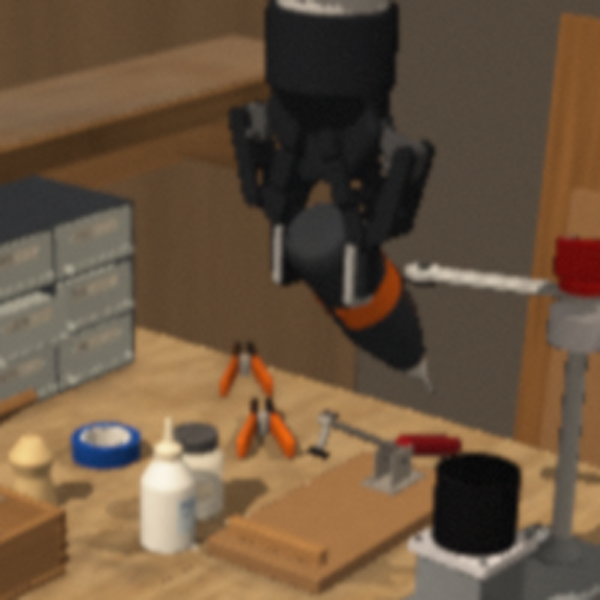

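The tool is out and held at a slant, with the bit tip at crop pixel (431,390). I'll measure the tip by intersecting its ray with the tilt plane.

```bash
python3 - <<'E'
from h import *
s=load('side3'); f=240/np.tan(np.radians(s['vfov'])/2); M=np.linalg.inv(s['world_to_cam']);P=cloud(s)
T=np.array([484.8,156.5,319.4]); n=np.array([.998,-.0575,0])
for u,v in [(363.7,230),(362,226),(358,219)]:
    d=M[:3,:3]@np.array([(u-s['cx'])/f,(v-s['cy'])/f,1]); o=M[:3,3]
    p=o+d*((T-o)@n)/(d@n); g=T+[0,0,2]; w=g-p
    print(p.round(1),'dist',np.linalg.norm(w).round(1),'tilt',np.degrees(np.arccos(w[2]/np.linalg.norm(w))).round(1))
print(P[224:234:2,358:368:2].round(0).tolist())
E
```

```text
[477.9  35.9 206.7] dist 166.5 tilt 46.5
[478.2  42.5 217.3] dist 154.5 tilt 47.6
[479.1  57.3 236.3] dist 130.9 tilt 49.4
[[[474.0, 64.0, 229.0], [470.0, 63.0, 230.0], [1102.0, -954.0, -247.0], [1093.0, -954.0, -244.0], [1088.0, -962.0, -245.0]], [[476.0, 60.0, 223.0], [474.0, 56.0, 222.0], [1107.0, -963.0, -259.0], [1099.0, -965.0, -258.0], [1088.0, -962.0, -254.0]], [[1124.0, -960.0, -271.0], [1115.0, -961.0, -269.0], [476.0, 45.0, 214.0], [1100.0, -967.0, -267.0], [1087.0, -962.0, -262.0]], [[1127.0, -966.0, -283.0], [1123.0, -974.0, -284.0], [1106.0, -963.0, -276.0], [476.0, 38.0, 208.0], [1092.0, -970.0, -275.0]], [[1128.0, -968.0, -292.0], [1120.0, -971.0, -291.0], [1103.0, -959.0, -283.0], [1100.0, -970.0, -285.0], [1081.0, -953.0, -275.0]]]
```

```bash
python3 -m inch '[[1,0.5,1,0,0.15],[1,1.2,2,0,0.3],[1,1.9,3,0,0.45],[1,2.5,4,0,0.6],[1,3.2,5,0,0.75],[1,3.9,6.5,0,0.9],[1,4.5,8,0,1.05],[1,5.2,9.2,0,1.2],[1,5.9,10.2,0,1.35],[1,5.9,10.2,0,1.5]]'; python3 -m inch '[[1,0,0,0,0],[1,0,0,-3,0],[1,0,0,-6,0],[1,0,0,-8,0],[1,0,0,-8,0],[1,0,0,-8,0]]'
python3 - <<'E'
from h import *
st=env.get_state(); print(R.from_rotvec(st['eef_rot']).as_matrix()[:,1].round(3),st['force'])
s=snap('side','side4'); t=snap('top','top4')
cv2.imwrite('pics/crop6.png',np.hstack([cv2.resize(s['image'][190:370,150:330,::-1],(400,400),interpolation=2),cv2.resize(t['image'][150:310,130:290,::-1],(400,400),interpolation=2)]))
E
```

```text
time_s: 11.52
tool_pos: [543.3, 258.6, 314.7]
eef_rot: [-0.193, -3.131, 0.003]
force: [-0.1, -0.8, -4.3]
opening: 0.536
grip_force: 64.2
time_s: 12.28
tool_pos: [543.5, 258.1, 238.9]
eef_rot: [0.205, 3.134, 0.0]
force: [0.1, 0.8, -3.3]
opening: 0.535
grip_force: 64.2
[0.13  0.992 0.   ] [ 0.05764479  0.80186728 -3.33462529]
```

View pics/crop6.png

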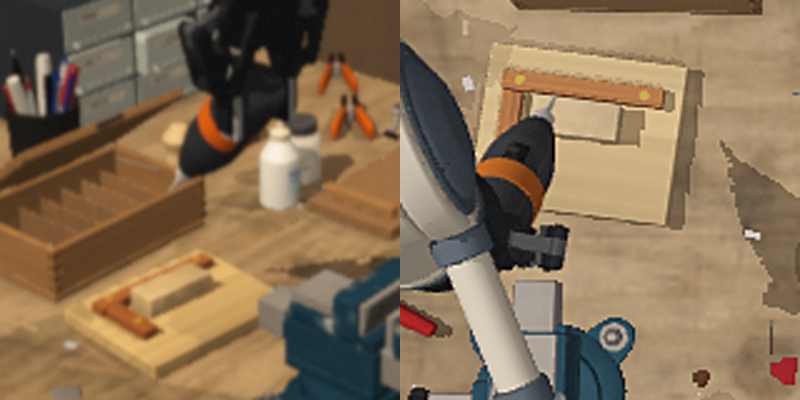

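The bit tip is at side pixel (229.2,273.3) and top pixel (192,188.8). I'll triangulate it against the block.

```bash
python3 - <<'E'
from h import *
Ps=[];pts=[]
for n,p in(('side4',(229.2,273.3)),('top4',(192,188.8))):
    s=load(n);f=240/np.tan(np.radians(s['vfov'])/2);K=np.array([[f,0,s['cx']],[0,f,s['cy']],[0,0,1]])
    Ps.append(K@s['world_to_cam'][:3]);pts.append(np.array(p,float).reshape(2,1))
X=cv2.triangulatePoints(*Ps,*pts).ravel();X=X[:3]/X[3];print('tip',X.round(1))
for P,p in zip(Ps,pts):
    q=P@np.r_[X,1];print((q[:2]/q[2]-p.ravel()).round(2))
T=np.array([543.5,258.1,240.9]);w=T-X;print(np.linalg.norm(w),np.degrees(np.arccos(w[2]/np.linalg.norm(w))))
s=load('top4');print('block',cloud(s)[197,203].round(1))
E
```

```text
tip [657.7 238.9 132. ]
[-1.62 -0.43]
[1.16 1.6 ]
158.942146707289 46.77209588962569
block [662.2 238.3  36.5]
```

```bash
python3 -m inch '[[1,0.3,0.4,-2,0],[1,0.3,0.4,-4,0],[1,0.3,0.4,-5.8,0],[1,0.3,0.4,-5.8,0],[1,0.3,0.4,-5.8,0],[1,0.3,0.4,-5.8,0],[1,0.3,0.4,-5.8,0],[1,0.3,0.4,-5.8,0]]'
python3 - <<'E'
from h import *
s=snap('side','side5'); t=snap('top','top5')
cv2.imwrite('pics/crop7.png',np.hstack([cv2.resize(s['image'][230:390,150:310,::-1],(400,400),interpolation=2),cv2.resize(t['image'][150:250,150:250,::-1],(400,400),interpolation=2)]))
E
```

```text
time_s: 13.38
tool_pos: [546.6, 262.2, 180.7]
eef_rot: [0.202, 3.134, 0.0]
force: [-0.0, -0.1, -4.2]
opening: 0.538
grip_force: 64.2
```

View pics/crop7.png

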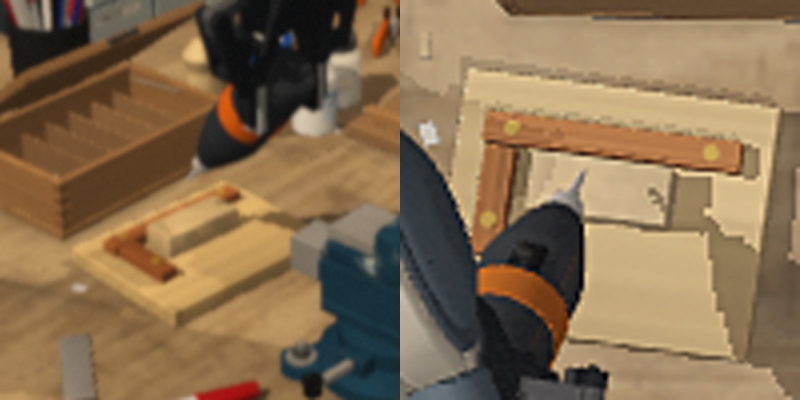

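```bash
python3 - <<'E'
from h import *
def ray(n,p):
    s=load(n);f=240/np.tan(np.radians(s['vfov'])/2);M=np.linalg.inv(s['world_to_cam']);return M[:3,3],M[:3,:3]@np.array([(p[0]-s['cx'])/f,(p[1]-s['cy'])/f,1])
for n,p in(('top5',(195.75,193.25)),('side5',(228.4,299.2))):
    o,d=ray(n,p)
    for z in(64,68,74): print(n,z,(o+d*(z-o[2])/d[2]).round(1))
E
```

```text
top5 64 [664.5 247.4  64. ]
top5 68 [663.8 246.7  68. ]
top5 74 [662.8 245.5  74. ]
side5 64 [670.5 226.9  64. ]
side5 68 [665.3 232.   68. ]
side5 74 [657.5 239.7  74. ]
```

```bash
python3 -c "
from workcell import env
print(env.get_state()['joint_vel'].round(3)); print(env.close_job())"
```

```text
[ 0.     0.002  0.003 -0.004  0.    -0.001]
the job is handed in; nothing more can be done
None
```

I handed the job in at about 13.4 s, without a pass/fail verdict coming back: the hold-down arm is swung open and the tool is held nose down at about 47°, its bit tip roughly 35 mm above the middle of the limewood block.

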